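Check the marinade injectors and set aside the blocked one

ROBOT

A 6-joint arm with a two-finger parallel gripper is mounted at the origin on the work surface. World frame = base frame: x ahead of the robot, y to its left, z up, the work surface at z = 0. Lengths are in m, angles in rad, forces in N, time in s.
With the tool pointing down it reaches from about 0.25 to 0.725 m from the base axis. Payload 9.7 kg.
Tool frame: the origin (TCP) lies midway between the tips of the shut fingers; the grasp point (between the pads) lies 19 mm behind it; z points along the fingers, x is the direction in which the jaws open and shut, and the axes are right-handed (so a half turn about z gives the same grasp; the last joint's range is limited). The gripper opens to 85 mm and grips with 20 to 120 N. Pads are 22 mm wide; open, the fingers measure 114 mm over their backs; the gripper's body (76 mm by 85 mm) begins 54 mm behind the grasp point. The pads swing forward as they close: fully open they stand 13 mm farther back than shut.
Start: joints at [1.319, 0.087, 0.176, 1.66, 0, 1.571], TCP at [0.137, 0.533, 0.231] pointing down, gripper open.
Joint ranges: [-3.13, 3.13], [-0.85, 1.81], [-1.15, 1.24], [-2.2, 2.28], [-1.44, 1.52], [-3.14, 3.14]. Speed limits (rad/s): [2.22, 2.22, 2.57, 3.14, 3.14, 3.14].

INTERFACE

Orientations are given as [roll, pitch, yaw] about the fixed x, y, z axes, in that order (R = Rz(yaw) Ry(pitch) Rx(roll)).
In Python, from station import monitor, imaging, ticket gives the robot as it stands.
- The arm moves only by the tool step_arm, never from a script. Its argument "plan" is a list of rows, each a list of 3 entries, a list of its own where there are three numbers: the shift along the tool's x, y, z in mm, then the turn, a rotation vector about the tool's x, y, z in rad, then the closure, from 0 (fully open) to 1 (shut). A call has 1 to 20 rows; each row is the pose to reach, as a shift and turn from the pose commanded when the call began, along the tool's axes at that moment; what a row does not reach only later rows make up. A row lasts 1/8 s, in which the tool goes at most 62.5 mm and 10.7 degrees, less where a joint would pass 70% of its speed; a pose out of reach is approached as far as the arm can. A call with a gripper value outside its range is refused whole. The fingers move at their own pace and stop on an object; the grip force is fixed at half the most. Time passes only in rows, so rows that repeat a pose let the fingers close. It gives the time, the measured TCP pose, the force and the opening at its end, in the units of the state.
- monitor.read_state(): the state, without advancing time (a new reading comes with each control period).
- imaging.snapshot(name): name is "scene" or "top" or "wrist"; returns the picture (480x640x3 uint8, red, green, blue); there is no depth.
- imaging.camera_model(name): a dict with "camera_matrix" (3x3 intrinsics, pixels), "k1" (the pictures are not rectified: a ray, as slopes to the right and down, at radius r is drawn at 1 + k1 r^2 times it, then the intrinsics apply), "rvec" (rotation vector, rad) and "tvec" (3), from world to camera coordinates, as OpenCV has them. Camera axes: x right, y down, z forward; pixel columns grow to the right and rows downward; lengths in m; the calibration is good to about 2 mm. A picture is of the moment at which its call begins: read the wrist's pose just before it. camera_model takes no time and is no camera call; for the wrist camera it gives the pose at the moment of the call.
- ticket.close_job(): hands the job in, once; it reports no verdict.
The state is a dict: "time": time; "joint_pos": joint angles; "dq": joint speeds; "joint_torque": joint torques, N m; "tool_pos": TCP position; "tool_rot": TCP orientation; "wrist_force": force on the tool from outside, world axes, zero at the start; "torque": the same for the moment, N m; "grip_width": finger opening in m.
Only numpy, scipy, OpenCV 4.12 (cv2) and the standard library are available. Lean on these libraries where they do the work, as an engineer would, in place of code of your own. Each camera call takes 0.05 s, during which the arm holds its last target.

TASK

Two marinade injectors stand in the rack to be checked before service: one runs freely and the other is blocked, which can only be felt. Press each plunger slowly down with at most 25 N: push the free one fully home and leave that injector in the rack, but where the resistance climbs part-way stop pressing at once, then lift that injector out and stand it gently upright in the steel pan. Leave the jar, the shaker and the spoon alone.

Things in the scene. Friction and masses are not known exactly. Their poses are not given: they have to be found in the camera images.
- barrel_a (a point): Centre of the barrel of injector a (47.5 mm above its foot), z up along the barrel. Steel barrel 46 mm wide, 95 mm tall, flat foot, 56 mm collar 84 to 92 mm up; a plunger (10 mm rod, black head) sticks out on top; 0.23 kg in all. Stands upright in a rack socket. Injectors a and b look alike and either may be in either socket.
- barrel_b (a point): The same point of injector b, alike in shape. One of a and b is free, the other blocked. Either can be lifted by its plunger head (the plunger slides out to its stop, up to 30 mm, and cannot come off) or by its barrel.
- head_a: Black plunger head of injector a, a disc 32 mm wide, 14 mm thick, on the barrel's axis; origin at the disc's centre. Its centre is 109.5 mm above the barrel's centre when fully out, 64.5 mm when fully home (45 mm stroke); it starts 2 mm beyond fully out to 14 mm in. A free plunger pushed slowly takes a steady 2 to 3 N all the way; at home is a buffer: 6 N, plus 1.5 N per mm, solid after 6 mm.
- head_b: Head of injector b: same shape, origin, stroke. A blocked plunger, whichever it is, slides as easily as a free one for 10 to 16 mm, then, somewhere 14 to 22 mm below fully out, meets trapped air: 5 to 12 N at once and 0.9 N more per further mm (over 25 N well before home), springing partly back when let go. Heads can be pushed from above with shut fingers.
- rack: Fixed steel rack, 100 mm (its x) by 210 mm (its y) and 58 mm high, origin at the centre of its underside: a foot plate 8 mm thick on which the injectors stand, and an upper plate (50 to 58 mm up) with two 51 mm round holes on its y axis, 55 mm to either side of the centre.
- pan_in (a point): Centre of the inner floor (4 mm above the worktop) of a fixed open steel pan, outside 176 mm (its x) by 162 mm (its y) by 65 mm high, walls 4 mm.
- spice_jar: Bystander: amber jar, 60 mm wide, 85 mm tall, origin at the centre of its underside.
- shaker: Bystander: steel shaker, 52 mm wide, 94 mm tall, origin at the centre of its underside.
- spoon_grip (a point): Bystander: spoon 200 mm long lying between the rack and the pan; this point is on its handle.
There are look-alikes about, which are no part of the job. Leave any blue or orange look-alike of the part that bears barrel_a alone.

How it is judged:
By the outcome, as a careful person would: the job done as asked, in the order asked, and still so for the second after the job is handed in, with the robot touching nothing.
It also fails if it takes over 67 s, if anything falls off the work surface, if the arm or the gripper's body presses on something with over 40 N, if the wrist force passes 120 N, or if a joint passes its speed limit or range.

## Working session

There is one attempt and no reset: what is moved stays moved. The work goes in short steps, Python scripts to look and compute and a tool call to move; the robot and the scene stay as the last step left them, time stands still between calls to the robot, and variables do not carry over. Pictures are saved under pics/ and viewed, and the job is handed in when it is done.

Besides the shell and the picture viewer there is one more tool, called by a JSON object that holds its "name" and its "arguments", one argument or row to a line. step_arm: Moves the arm, as the interface text tells. Its arguments: {"type":"object","properties":{"plan":{"type":"array","items":{"type":"array"}}},"required":["plan"]}

```bash
ls; mkdir -p pics; python3 - <<'E'
from station import monitor, imaging
import cv2, numpy as np
s=monitor.read_state(); print(s)
for n in ("scene","top","wrist"):
    im=imaging.snapshot(n); cv2.imwrite(f"pics/{n}0.png",im[:,:,::-1]); print(n,imaging.camera_model(n))
E
```

```text
pics
{'time': 0.0, 'joint_pos': array([1.31896997e+00, 8.74646516e-02, 1.75097994e-01, 1.65979503e+00,
       1.00390073e-05, 1.57080772e+00]), 'dq': array([ 0.0015912 , -0.00053245,  0.000116  ,  0.00077089, -0.00066704,
        0.00019665]), 'joint_torque': array([-3.62292321e-04, -5.20395362e+01,  4.64799857e+01,  1.66183629e-02,
       -1.65102442e-04, -3.04577782e-06]), 'tool_pos': array([0.13698279, 0.53242128, 0.23056201]), 'tool_rot': array([-3.14158263e+00,  1.36535883e-03,  1.31895858e+00]), 'wrist_force': array([-0.04252277, -0.41460882,  0.29020451]), 'torque': array([-0.01147166,  0.02855525,  0.0219129 ]), 'grip_width': 0.08541028356364834}
scene {'camera_matrix': array([[454.80266546,   0.        , 322.00407761],
       [  0.        , 454.80266546, 235.62604638],
       [  0.        ,   0.        ,   1.        ]]), 'k1': -0.02524504082269906, 'rvec': array([ 2.26851227,  0.9042904 , -0.35690721]), 'tvec': array([-0.41638841, -0.20593521,  1.08508446])}
top {'camera_matrix': array([[495.16403632,   0.        , 317.30112718],
       [  0.        , 495.16403632, 236.12568152],
       [  0.        ,   0.        ,   1.        ]]), 'k1': -0.00020720018561021713, 'rvec': array([ 2.14020962, -2.17563203,  0.10576951]), 'tvec': array([0.01350384, 0.57456029, 0.91548849])}
wrist {'camera_matrix': array([[336.65998463,   0.        , 319.39387605],
       [  0.        , 336.65998463, 240.60310036],
       [  0.        ,   0.        ,   1.        ]]), 'k1': -0.04203458490883808, 'rvec': array([-2.28452651, -1.770355  , -0.26727545]), 'tvec': array([-0.54930218, -0.03828739,  0.38024393])}
```

View pics/scene0.png

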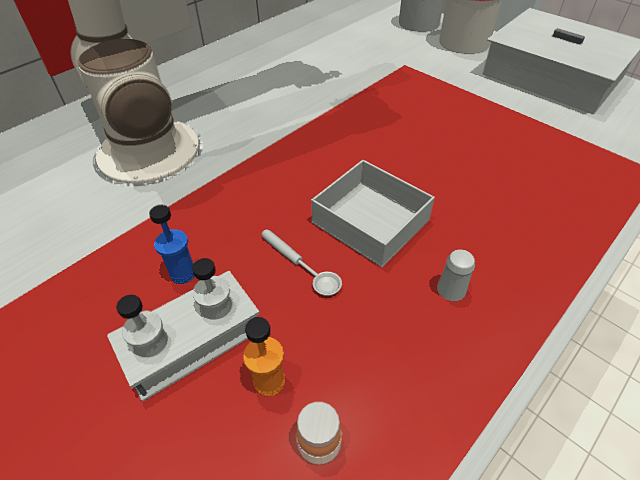

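View pics/top0.png

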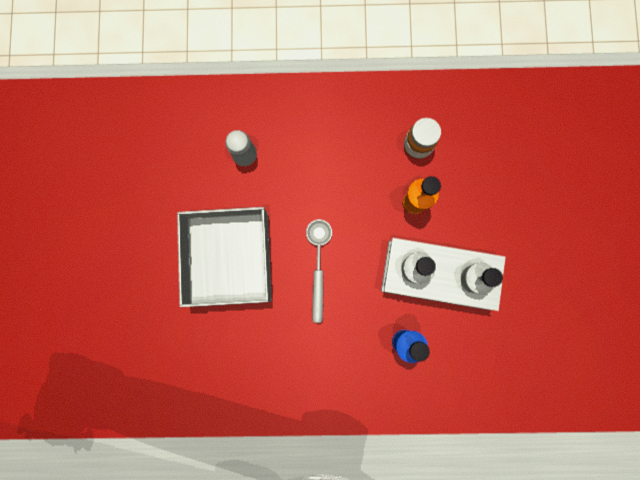

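View pics/wrist0.png

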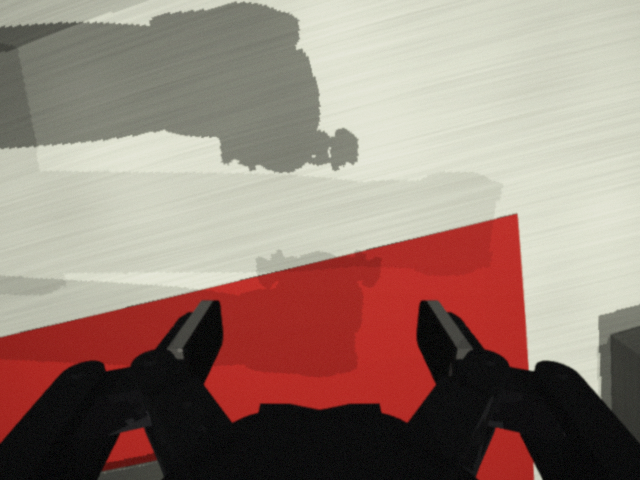

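The scene view shows the rack with two black heads at about (129,307) and (204,269). The top view has them at about (492,277) and (425,267). The pan is left of the spoon in the top view, and the blue and orange look-alikes stand beside the rack. Next I'll triangulate the heads and find the rack and pan corners.

```bash
cat > h.py <<'E'
import numpy as np, cv2
from station import monitor, imaging
def ray(cm,uv):
    K=cm["camera_matrix"];k=cm["k1"]
    d=np.array([(uv[0]-K[0,2])/K[0,0],(uv[1]-K[1,2])/K[1,1]])
    u=cv2.undistortPoints(np.array([[uv]],float),K,np.array([k,0,0,0.]))[0,0]
    R=cv2.Rodrigues(cm["rvec"])[0]
    return -R.T@cm["tvec"], R.T@np.array([u[0],u[1],1.])
def onz(cm,uv,z):
    o,d=ray(cm,uv); return o+d*(z-o[2])/d[2]
def tri(c1,p1,c2,p2):
    o1,d1=ray(c1,p1);o2,d2=ray(c2,p2)
    d1/=np.linalg.norm(d1);d2/=np.linalg.norm(d2)
    t=np.linalg.lstsq(np.c_[d1,-d2],o2-o1,rcond=None)[0]
    a=o1+t[0]*d1;b=o2+t[1]*d2
    return (a+b)/2,np.linalg.norm(a-b)
def proj(cm,p):
    return cv2.projectPoints(np.array([p],float),cm["rvec"],cm["tvec"],cm["camera_matrix"],np.array([cm["k1"],0,0,0.]))[0][0,0]
def dark(im,th=45,amin=80,amax=2000):
    m=(im.max(2)<th).astype(np.uint8)
    n,l,st,c=cv2.connectedComponentsWithStats(m)
    return [(c[i].round(1),st[i]) for i in range(1,n) if amin<st[i,4]<amax]
E
python3 - <<'E'
from h import *
for n in ("scene","top"):
    im=cv2.imread(f"pics/{n}0.png")
    for th in (40,):
        for c,s in dark(im,th): print(n,th,c,s)
t=cv2.imread("pics/top0.png")
# white-ish rack & pan
hsv=cv2.cvtColor(t,cv2.COLOR_BGR2HSV)
m=((hsv[:,:,1]<90)).astype(np.uint8)
m[:90]=0;m[425:]=0
cs,_=cv2.findContours(m,cv2.RETR_EXTERNAL,cv2.CHAIN_APPROX_NONE)
for c in cs:
    if cv2.contourArea(c)>2000:
        print(cv2.contourArea(c),cv2.boundingRect(c),cv2.approxPolyDP(c,6,True)[:,0].tolist(),cv2.minAreaRect(c))
v=np.hstack([cv2.resize(t[230:320,370:520],None,fx=5,fy=5,interpolation=cv2.INTER_CUBIC)]);cv2.imwrite("pics/t1.png",v)
s=cv2.imread("pics/scene0.png");cv2.imwrite("pics/s1.png",cv2.resize(s[190:410,80:290],None,fx=2.7,fy=2.7,interpolation=cv2.INTER_CUBIC))
E
```

```text
scene 40 [160.4 216.4] [150 206  21  18 138]
scene 40 [205.1 274.8] [193 266  22  14 115]
scene 40 [132.7 311.4] [118 298  24  20 127]
scene 40 [258.4 337.3] [245 327  25  16 107]
6358.0 (381, 238, 124, 73) [[389, 241], [382, 291], [498, 309], [504, 256]] ((443.4459533691406, 273.8243103027344), (119.18927001953125, 55.40245819091797), 9.462322235107422)
8487.5 (177, 207, 95, 100) [[263, 207], [177, 213], [180, 306], [271, 300]] ((222.94461059570312, 256.5030517578125), (95.63031005859375, 92.46852111816406), 86.8201675415039)
```

View pics/t1.png

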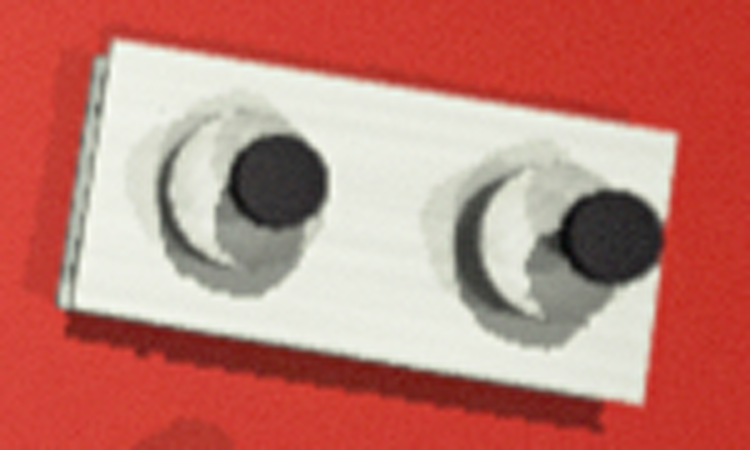

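View pics/s1.png

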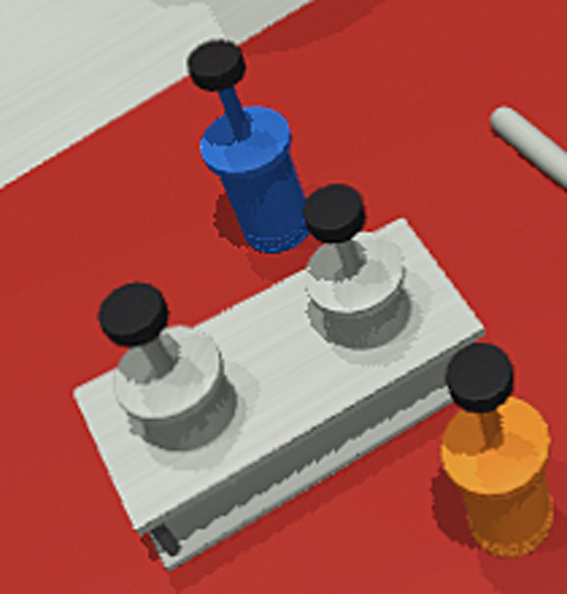

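```bash
python3 - <<'E'
from h import *
T=imaging.camera_model("top");S=imaging.camera_model("scene")
for n in ("scene","top"):
    im=cv2.imread(f"pics/{n}0.png")
    for c,s in dark(im,75,150,800): print(n,c,s)
im=cv2.imread("pics/top0.png")
for a,b in [((425.6,266.0),(204.1,268.9)),((492.4,277.2),(129.4,306.5))]:
    p,e=tri(T,a,S,b);print("head",p.round(4),e.round(4), [onz(T,a,z).round(4)[:2] for z in (.15,.165)])
# rack top corners from crop
c=[(112,38),(678,132),(644,404),(70,307)]
P=[onz(T,(370+x/5,230+y/5),.058) for x,y in c]
for p in P: print("rack",p.round(4))
m=np.mean(P,0);print(m, np.linalg.norm(P[0]-P[1]),np.linalg.norm(P[1]-P[2]),np.linalg.norm(P[3]-P[2]))
a=(P[0]-P[1])+(P[3]-P[2]);a/=np.linalg.norm(a);print("yaxis",a,np.degrees(np.arctan2(-a[0],a[1])))
print("sockets",m+.055*a,m-.055*a)
# pan outer corners z .065
Q=[onz(T,q,.065) for q in [(263,207),(177,213),(180,306),(271,300)]]
for q in Q: print("pan",q.round(4))
print(np.mean(Q,0))
for q in [(363,161),(433,199),(386,263),(312,206)]: print("panS",onz(S,q,.065).round(4))
for nm,uv,z in [("jar",(427,131),.085),("orange",(430,186),.13),("blue",(419,351),.13),("shaker",(236,138),.094),("spoon",(318,300),.01),("bowl",(319,233),.01)]: print(nm,onz(T,uv,z).round(3))
E
```

```text
scene [567.5  37.3] [553  31  31  13 180]
scene [159.9 214. ] [150 205  21  19 312]
scene [203.3 268.8] [192 258  23  22 396]
scene [129.2 306.3] [117 295  25  24 467]
scene [257.2 329.5] [245 317  25  26 516]
top [430.5 185.5] [422 177  18  18 267]
top [267.6 256.2] [265 212   6  89 205]
top [184.7 258.3] [180 215  12  89 643]
top [424.9 266. ] [416 257  19  19 273]
top [491.2 277.1] [480 268  22  19 299]
top [418.6 351. ] [409 342  20  20 298]
head [ 0.509  -0.1752  0.1508] 0.0017 [array([ 0.5086, -0.1761]), array([ 0.5079, -0.173 ])]
head [ 0.4887 -0.2837  0.1523] 0.0016 [array([ 0.4884, -0.2853]), array([ 0.488 , -0.2802])]
rack [ 0.5667 -0.1356  0.058 ]
rack [ 0.5283 -0.3426  0.058 ]
rack [ 0.4293 -0.3246  0.058 ]
rack [ 0.4677 -0.117   0.058 ]
[ 0.49798062 -0.22993132  0.058     ] 0.2105142099074197 0.10055032600530787 0.2110662238331115
yaxis [0.18206112 0.98328722 0.        ] -10.489837249255018
sockets [ 0.50799399 -0.17585052  0.058     ] [ 0.48796726 -0.28401211  0.058     ]
pan [0.6273 0.1039 0.065 ]
pan [0.6189 0.2645 0.065 ]
pan [0.447  0.2562 0.065 ]
pan [0.4553 0.0899 0.065 ]
[0.53714193 0.17861728 0.065     ]
panS [0.4531 0.2529 0.065 ]
panS [0.6248 0.2568 0.065 ]
panS [0.6564 0.0722 0.065 ]
panS [0.4694 0.0846 0.065 ]
jar [ 0.76  -0.202  0.085]
orange [ 0.648 -0.193  0.13 ]
blue [ 0.368 -0.164  0.13 ]
shaker [0.751 0.149 0.094]
spoon [0.453 0.005 0.01 ]
bowl [0.583 0.001 0.01 ]
```

Heads are at about (0.5085, −0.175, 0.151) and (0.4885, −0.284, 0.152), consistent with the rack sockets. The pan centre is at about (0.537, 0.178). I'll work out the move to hover over the first head.

```bash
cat >> h.py <<'E'
from scipy.spatial.transform import Rotation as Ro
def plan(tp,yaw,src=None,srot=None):
    s=monitor.read_state()
    p=s["tool_pos"] if src is None else np.array(src); R=Ro.from_euler("xyz",s["tool_rot"] if srot is None else srot)
    T=Ro.from_euler("xyz",[np.pi,0,yaw])
    print("shift mm",(R.inv().apply(np.array(tp)-p)*1000).round(1),"rv",(R.inv()*T).as_rotvec().round(4))
E
python3 - <<'E'
from h import *
plan([.5085,-.175,.200],-.33)
E
```

```text
shift mm [-592.6  536.1   31.3] rv [9.000e-04 8.000e-04 1.649e+00]
```

{"name": "step_arm", "arguments": {
  "plan": [
    [[-593,536,15],[0.001,0.001,1.649],0.5],
    [[-593,536,15],[0.001,0.001,1.649],1],
    [[-593,536,15],[0.001,0.001,1.649],1],
    [[-593,536,15],[0.001,0.001,1.649],1],
    [[-593,536,15],[0.001,0.001,1.649],1],
    [[-593,536,15],[0.001,0.001,1.649],1],
    [[-593,536,15],[0.001,0.001,1.649],1],
    [[-593,536,15],[0.001,0.001,1.649],1],
    [[-593,536,15],[0.001,0.001,1.649],1],
    [[-593,536,15],[0.001,0.001,1.649],1],
    [[-593,536,15],[0.001,0.001,1.649],1],
    [[-593,536,15],[0.001,0.001,1.649],1],
    [[-593,536,15],[0.001,0.001,1.649],1],
    [[-593,536,15],[0.001,0.001,1.649],1],
    [[-593,536,15],[0.001,0.001,1.649],1],
    [[-593,536,15],[0.001,0.001,1.649],1]
  ]
}}

```text
time: 2.15
tool_pos: [0.5081, -0.1743, 0.2167]
tool_rot: [-3.14, -0.0, -0.329]
wrist_force: [-0.7, 0.2, -0.3]
grip_width: 0.0
```

```bash
python3 - <<'E'
from h import *
W=imaging.camera_model("wrist")
w=imaging.snapshot("wrist")[:,:,::-1];cv2.imwrite("pics/w1.png",w)
s=monitor.read_state();print(s["tool_pos"],s["tool_rot"],s["wrist_force"])
for p in [(.5085,-.175,.158),(.4885,-.284,.158),s["tool_pos"]]: print(proj(W,p))
E
```

```text
[ 0.50817217 -0.17424663  0.21678476] [-3.14027931e+00 -6.37900167e-04 -3.28753256e-01] [ 0.31744301 -0.24894347 -0.05997602]
[320.59388855 261.00676694]
[342.44972643 399.12125892]
[319.91595573 303.82676525]
```

View pics/w1.png

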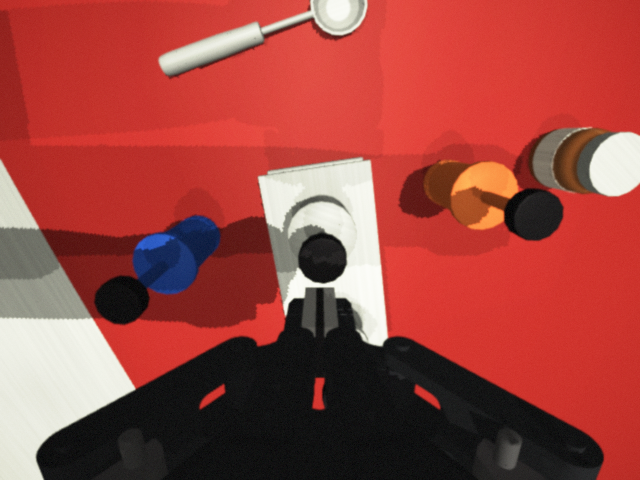

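The head's top shows at (322,259) in the wrist view, against a predicted (321,261), so the aim is good to about 1 mm. Next I'll lower to just above it, then press slowly.

{"name": "step_arm", "arguments": {
  "plan": [
    [[0,0,15],[0,0,0],1],
    [[0,0,30],[0,0,0],1],
    [[0,0,40],[0,0,0],1],
    [[0,0,46],[0,0,0],1],
    [[0,0,48],[0,0,0],1],
    [[0,0,50],[0,0,0],1]
  ]
}}

```text
time: 2.95
tool_pos: [0.5086, -0.1752, 0.1665]
tool_rot: [-3.14, -0.0, -0.33]
wrist_force: [-0.0, -0.0, 0.4]
grip_width: -0.0003
```

{"name": "step_arm", "arguments": {
  "plan": [
    [[0,0,1.5],[0,0,0],1],
    [[0,0,3],[0,0,0],1],
    [[0,0,4.5],[0,0,0],1]
  ]
}}

```text
time: 3.32
tool_pos: [0.5084, -0.1752, 0.1618]
tool_rot: [-3.14, -0.0, -0.33]
wrist_force: [0.0, -0.3, -0.4]
grip_width: 0.0001
```

{"name": "step_arm", "arguments": {
  "plan": [
    [[0,0,1.5],[0,0,0],1],
    [[0,0,3],[0,0,0],1]
  ]
}}

```text
time: 3.58
tool_pos: [0.5084, -0.1751, 0.1588]
tool_rot: [-3.14, -0.0, -0.33]
wrist_force: [-0.1, 0.1, 1.9]
grip_width: -0.0002
```

{"name": "step_arm", "arguments": {
  "plan": [
    [[0,0,1.5],[0,0,0],1],
    [[0,0,3],[0,0,0],1]
  ]
}}

```text
time: 3.82
tool_pos: [0.5084, -0.1751, 0.1559]
tool_rot: [-3.14, -0.0, -0.33]
wrist_force: [-0.5, -0.2, 1.0]
grip_width: 0.0003
```

{"name": "step_arm", "arguments": {
  "plan": [
    [[0,0,1.5],[0,0,0],1],
    [[0,0,3],[0,0,0],1]
  ]
}}

```text
time: 4.08
tool_pos: [0.5084, -0.1751, 0.1527]
tool_rot: [-3.14, -0.0, -0.33]
wrist_force: [0.4, -0.7, 1.4]
grip_width: -0.0001
```

{"name": "step_arm", "arguments": {
  "plan": [
    [[0,0,1.5],[0,0,0],1],
    [[0,0,3],[0,0,0],1]
  ]
}}

```text
time: 4.32
tool_pos: [0.5084, -0.1751, 0.1497]
tool_rot: [-3.14, -0.0, -0.33]
wrist_force: [0.0, -0.1, 0.9]
grip_width: -0.0
```

{"name": "step_arm", "arguments": {
  "plan": [
    [[0,0,1.5],[0,0,0],1],
    [[0,0,3],[0,0,0],1]
  ]
}}

```text
time: 4.58
tool_pos: [0.5084, -0.1751, 0.1467]
tool_rot: [-3.14, 0.0, -0.33]
wrist_force: [0.9, -0.4, 1.7]
grip_width: -0.0001
```

{"name": "step_arm", "arguments": {
  "plan": [
    [[0,0,1.5],[0,0,0],1],
    [[0,0,3],[0,0,0],1]
  ]
}}

```text
time: 4.82
tool_pos: [0.5084, -0.1751, 0.1437]
tool_rot: [-3.14, 0.0, -0.33]
wrist_force: [-1.2, -0.3, 1.2]
grip_width: 0.0003
```

{"name": "step_arm", "arguments": {
  "plan": [
    [[0,0,1.5],[0,0,0],1],
    [[0,0,3],[0,0,0],1]
  ]
}}

```text
time: 5.08
tool_pos: [0.5084, -0.1751, 0.1407]
tool_rot: [-3.14, 0.0, -0.33]
wrist_force: [0.1, 0.3, 1.7]
grip_width: -0.0002
```

```bash
python3 - <<'E'
from h import *
s=imaging.snapshot("scene")[:,:,::-1]
cv2.imwrite("pics/s2.png",cv2.resize(s[140:410,60:310],None,fx=2.2,fy=2.2,interpolation=cv2.INTER_CUBIC))
for i in range(4):print(monitor.read_state()["wrist_force"])
E
```

```text
[ 0.25214314 -0.27325255  1.66210107]
[ 0.25214314 -0.27325255  1.66210107]
[ 0.25214314 -0.27325255  1.66210107]
[ 0.25214314 -0.27325255  1.66210107]
```

View pics/s2.png

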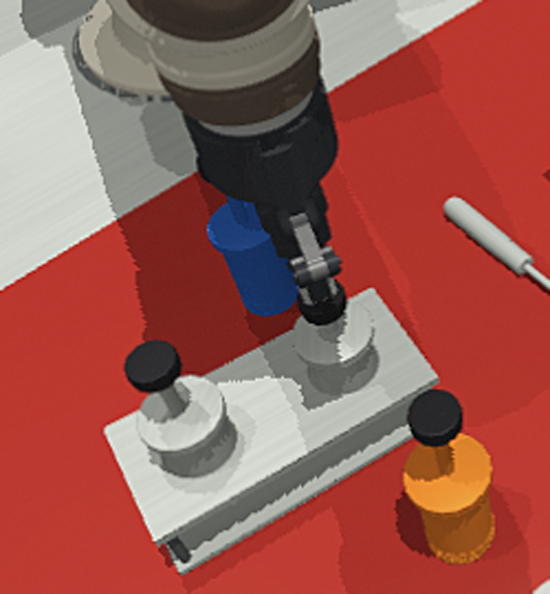

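The fingers have already pushed the head well down at under 2 N, past the 14 to 22 mm zone, so this one looks free. I'll keep going to the buffer.

{"name": "step_arm", "arguments": {
  "plan": [
    [[0,0,1.5],[0,0,0],1],
    [[0,0,3],[0,0,0],1],
    [[0,0,4.5],[0,0,0],1],
    [[0,0,6],[0,0,0],1]
  ]
}}

```text
time: 5.62
tool_pos: [0.5084, -0.1751, 0.1347]
tool_rot: [-3.14, 0.0, -0.33]
wrist_force: [0.7, 1.1, 2.9]
grip_width: -0.0001
```

{"name": "step_arm", "arguments": {
  "plan": [
    [[0,0,1.5],[0,0,0],1],
    [[0,0,3],[0,0,0],1],
    [[0,0,4.5],[0,0,0],1]
  ]
}}

```text
time: 6.0
tool_pos: [0.5084, -0.1751, 0.1302]
tool_rot: [-3.14, -0.0, -0.33]
wrist_force: [-0.7, -0.3, 2.3]
grip_width: 0.0003
```

{"name": "step_arm", "arguments": {
  "plan": [
    [[0,0,1],[0,0,0],1],
    [[0,0,2],[0,0,0],1]
  ]
}}

```text
time: 6.25
tool_pos: [0.5084, -0.1751, 0.1283]
tool_rot: [-3.14, -0.0, -0.33]
wrist_force: [0.0, -1.1, 3.0]
grip_width: 0.0007
```

{"name": "step_arm", "arguments": {
  "plan": [
    [[0,0,1],[0,0,0],1],
    [[0,0,2],[0,0,0],1]
  ]
}}

```text
time: 6.5
tool_pos: [0.5085, -0.1751, 0.1266]
tool_rot: [-3.14, -0.0, -0.33]
wrist_force: [-0.6, -0.4, 5.8]
grip_width: -0.0001
```

{"name": "step_arm", "arguments": {
  "plan": [
    [[0,0,1],[0,0,0],1],
    [[0,0,1],[0,0,0],1]
  ]
}}

```text
time: 6.75
tool_pos: [0.5086, -0.1751, 0.126]
tool_rot: [-3.14, -0.001, -0.33]
wrist_force: [-1.1, -0.8, 7.1]
grip_width: -0.0003
```

{"name": "step_arm", "arguments": {
  "plan": [
    [[0,0,1],[0,0,0],1],
    [[0,0,2],[0,0,0],1],
    [[0,0,2],[0,0,0],1]
  ]
}}

```text
time: 7.12
tool_pos: [0.5087, -0.1752, 0.1244]
tool_rot: [-3.14, -0.001, -0.33]
wrist_force: [-1.7, 0.1, 9.3]
grip_width: -0.0001
```

Home: 9.3 N, 2.5 mm into the buffer. Now up, and over to the second injector.

{"name": "step_arm", "arguments": {
  "plan": [
    [[0,0,-4],[0,0,0],1],
    [[0,0,-25],[0,0,0],1],
    [[0,0,-60],[0,0,0],1],
    [[4,30,-62],[0,0,0],1],
    [[10,75,-62],[0,0,0],1],
    [[16.5,109.5,-62],[0,0,0],1],
    [[16.5,109.5,-55],[0,0,0],1],
    [[16.5,109.5,-50],[0,0,0],1],
    [[16.5,109.5,-50],[0,0,0],1]
  ]
}}

```text
time: 8.25
tool_pos: [0.4885, -0.283, 0.1725]
tool_rot: [-3.14, 0.001, -0.329]
wrist_force: [0.2, -0.4, 0.2]
grip_width: 0.0001
```

```bash
python3 - <<'E'
from h import *
W=imaging.camera_model("wrist")
w=imaging.snapshot("wrist")[:,:,::-1];cv2.imwrite("pics/w2.png",w)
s=monitor.read_state();print(s["tool_pos"],s["tool_rot"],s["wrist_force"])
for p in [(.4885,-.284,.158),(.5085,-.175,.127)]: print(proj(W,p))
E
```

```text
[ 0.48862492 -0.28310812  0.17294114] [-3.14010021e+00  5.36017226e-04 -3.28824050e-01] [-0.25229566  0.31252063 -0.17634315]
[320.48486431 292.04191474]
[288.57093408  69.7327745 ]
```

View pics/w2.png

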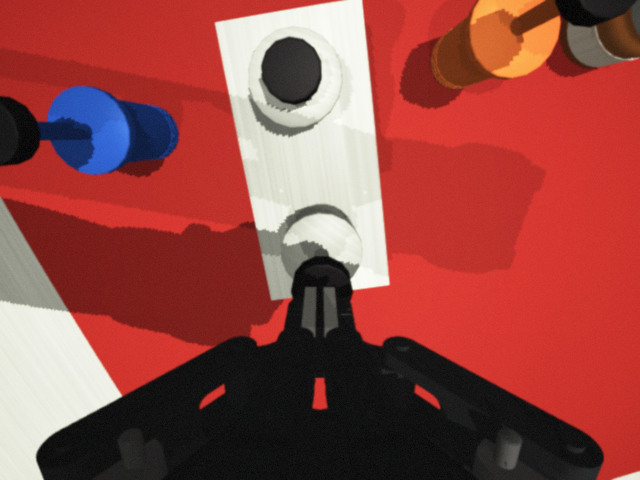

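The wrist view shows the first head at (291,70), where I predicted it for home. The second head is under the fingers at about (322,285). Now the slow press.

{"name": "step_arm", "arguments": {
  "plan": [
    [[0,0,3],[0,0,0],1],
    [[0,0,6],[0,0,0],1],
    [[0,0,8],[0,0,0],1],
    [[0,0,9.5],[0,0,0],1],
    [[0,0,11],[0,0,0],1]
  ]
}}

```text
time: 8.93
tool_pos: [0.4885, -0.2841, 0.162]
tool_rot: [-3.14, 0.0, -0.33]
wrist_force: [1.5, 0.0, 0.3]
grip_width: 0.0001
```

{"name": "step_arm", "arguments": {
  "plan": [
    [[0,0,1],[0,0,0],1],
    [[0,0,2],[0,0,0],1]
  ]
}}

```text
time: 9.18
tool_pos: [0.4886, -0.2841, 0.1602]
tool_rot: [-3.14, -0.0, -0.33]
wrist_force: [-1.0, -0.0, 2.1]
grip_width: 0.0
```

{"name": "step_arm", "arguments": {
  "plan": [
    [[0,0,1],[0,0,0],1],
    [[0,0,2],[0,0,0],1]
  ]
}}

```text
time: 9.43
tool_pos: [0.4886, -0.2841, 0.1583]
tool_rot: [-3.14, -0.0, -0.33]
wrist_force: [0.4, -0.1, 1.3]
grip_width: -0.0002
```

{"name": "step_arm", "arguments": {
  "plan": [
    [[0,0,1],[0,0,0],1],
    [[0,0,2],[0,0,0],1]
  ]
}}

```text
time: 9.68
tool_pos: [0.4885, -0.2841, 0.1561]
tool_rot: [-3.14, -0.0, -0.33]
wrist_force: [-0.1, 0.3, 1.7]
grip_width: 0.0002
```

{"name": "step_arm", "arguments": {
  "plan": [
    [[0,0,1],[0,0,0],1],
    [[0,0,2],[0,0,0],1]
  ]
}}

```text
time: 9.93
tool_pos: [0.4885, -0.2841, 0.1541]
tool_rot: [-3.14, 0.0, -0.33]
wrist_force: [0.5, -0.7, 2.0]
grip_width: 0.0001
```

{"name": "step_arm", "arguments": {
  "plan": [
    [[0,0,1],[0,0,0],1],
    [[0,0,2],[0,0,0],1]
  ]
}}

```text
time: 10.18
tool_pos: [0.4885, -0.2841, 0.1521]
tool_rot: [-3.14, 0.0, -0.33]
wrist_force: [0.5, -0.2, 1.0]
grip_width: -0.0003
```

{"name": "step_arm", "arguments": {
  "plan": [
    [[0,0,1],[0,0,0],1],
    [[0,0,2],[0,0,0],1]
  ]
}}

```text
time: 10.42
tool_pos: [0.4887, -0.2841, 0.1504]
tool_rot: [-3.14, -0.001, -0.33]
wrist_force: [-1.4, 1.2, 7.2]
grip_width: 0.0002
```

Resistance jumped from about 1–2 N to 7.2 N at a head-top height of 0.150, which is 22 mm below fully out. This is the blocked one, so I'm stopping there and backing off to grip its head.

{"name": "step_arm", "arguments": {
  "plan": [
    [[0,0,-5],[0,0,0],1],
    [[0,0,-25],[0,0,0],1],
    [[0,0,-60],[0,0,0],0.6],
    [[0,0,-65],[0,0,0],0.2],
    [[0,0,-65],[0,0,0],0.2],
    [[0,0,-65],[0,0,0],0.2]
  ]
}}

```text
time: 11.18
tool_pos: [0.4882, -0.2839, 0.2139]
tool_rot: [-3.14, 0.002, -0.33]
wrist_force: [-0.1, 0.8, 0.4]
grip_width: 0.0682
```

```bash
python3 - <<'E'
from h import *
S=imaging.camera_model("scene");W=imaging.camera_model("wrist")
s0=monitor.read_state();print(s0["tool_pos"],s0["grip_width"])
w=imaging.snapshot("wrist")[:,:,::-1];cv2.imwrite("pics/w3.png",w)
s=imaging.snapshot("scene")[:,:,::-1];cv2.imwrite("pics/s3.png",cv2.resize(s[140:410,60:310],None,fx=2.2,fy=2.2,interpolation=cv2.INTER_CUBIC))
for c,t in dark(s,75,100,900): print(c,t)
for z in (.143,.146,.149,.152): print(z,proj(S,(.4885,-.284,z)),proj(W,(.4885,-.284,z+.007)))
E
```

```text
[ 0.48819279 -0.28393116  0.21393905] 0.06819759311038986
[567.5  37.3] [553  31  31  13 179]
[178.  66.] [156  46  53  71 334]
[221.2  83.4] [218  65   7  37 135]
[ 75.3 100.5] [ 69  80  23  48 154]
[141.6 136.5] [104 118  69  27 279]
[159.8 214. ] [150 205  21  19 314]
[207.8 282.1] [197 272  22  22 376]
[131.5 310.5] [119 299  26  24 470]
[257.2 329.5] [245 317  25  26 514]
0.143 [130.72801553 310.38609978] [320.32929127 257.30353296]
0.146 [130.0152591  309.17921101] [320.33449497 258.89956676]
0.149 [129.2974033  307.96349109] [320.33983576 260.53818223]
0.152 [128.57439434 306.73884456] [320.3453191  262.22109629]
```

View pics/w3.png

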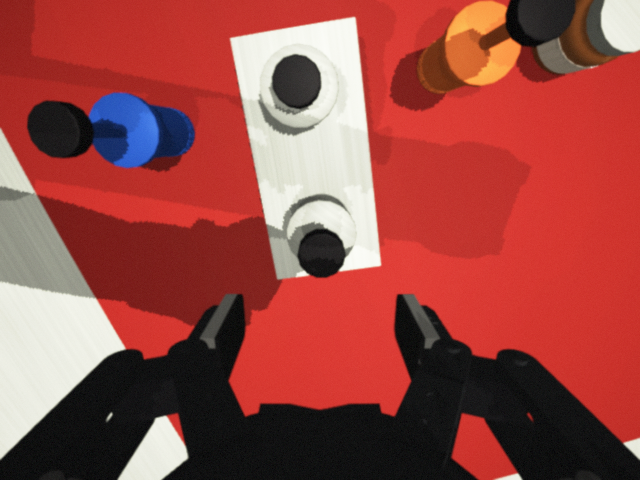

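View pics/s3.png

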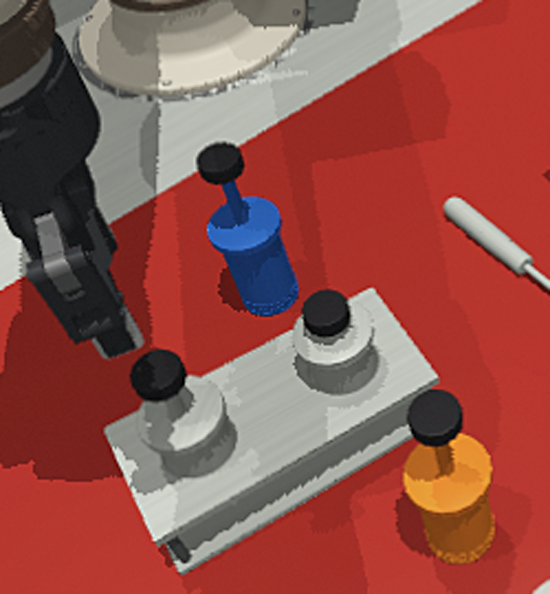

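The second head sits at (321,253) in the wrist view, centred between the open fingers. The scene view puts its centre at about z 0.144–0.145. The first head is still home. Going down to grip.

{"name": "step_arm", "arguments": {
  "plan": [
    [[0,0,25],[0,0,0],0.2],
    [[0,0,50],[0,0,0],0.2],
    [[0,0,70],[0,0,0],0.2],
    [[0,0,84],[0,0,0],0.2],
    [[0,0,91],[0,0,0],0.2],
    [[0,0,92],[0,0,0],0.2],
    [[0,0,92],[0,0,0],0.4],
    [[0,0,92],[0,0,0],0.5],
    [[0,0,92],[0,0,0],0.6],
    [[0,0,92],[0,0,0],0.7],
    [[0,0,92],[0,0,0],0.8],
    [[0,0,92],[0,0,0],0.9],
    [[0,0,92],[0,0,0],0.9]
  ]
}}

```text
time: 12.9
tool_pos: [0.4888, -0.2842, 0.1237]
tool_rot: [-3.141, -0.001, -0.33]
wrist_force: [0.3, -0.8, 6.0]
grip_width: 0.0299
```

```bash
python3 - <<'E'
from h import *
s0=monitor.read_state();print(s0["tool_pos"],s0["grip_width"],s0["wrist_force"])
w=imaging.snapshot("wrist")[:,:,::-1]
s=imaging.snapshot("scene")[:,:,::-1];cv2.imwrite("pics/s4.png",np.hstack([cv2.resize(s[200:410,60:260],(400,420),interpolation=cv2.INTER_CUBIC),cv2.resize(w,(400,420))]))
E
```

```text
[ 0.4887998  -0.28416213  0.12366074] 0.0299470553310066 [ 0.28148196 -0.79142554  6.04311912]
```

View pics/s4.png

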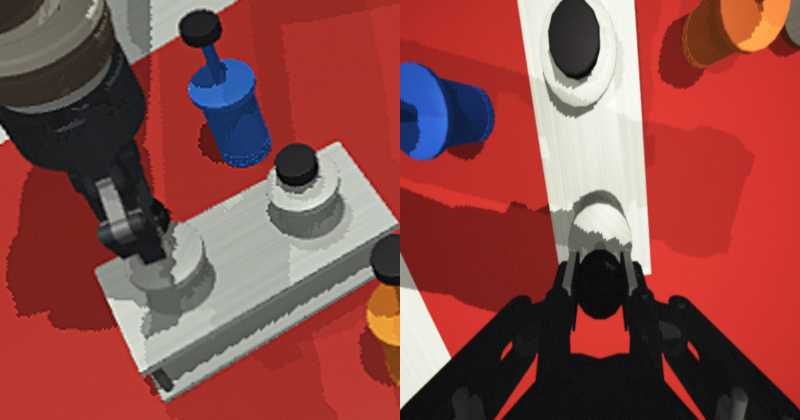

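The grip holds at 29.9 mm. The pads swinging forward as they closed push with about 6 N, which is within limits. Lifting slowly.

{"name": "step_arm", "arguments": {
  "plan": [
    [[0,0,-4],[0,0,0],0.9],
    [[0,0,-8],[0,0,0],0.9],
    [[0,0,-12],[0,0,0],0.9],
    [[0,0,-16],[0,0,0],0.9],
    [[0,0,-19],[0,0,0],0.9],
    [[0,0,-22],[0,0,0],0.9],
    [[0,0,-25],[0,0,0],0.9],
    [[0,0,-28],[0,0,0],0.9],
    [[0,0,-32],[0,0,0],0.9],
    [[0,0,-36],[0,0,0],0.9],
    [[0,0,-40],[0,0,0],0.9]
  ]
}}

```text
time: 14.38
tool_pos: [0.4885, -0.2841, 0.1635]
tool_rot: [-3.14, -0.0, -0.33]
wrist_force: [0.6, -1.2, -2.9]
grip_width: 0.0302
```

{"name": "step_arm", "arguments": {
  "plan": [
    [[0,0,-6],[0,0,0],0.9],
    [[0,0,-14],[0,0,0],0.9],
    [[0,0,-24],[0,0,0],0.9],
    [[0,0,-34],[0,0,0],0.9],
    [[0,0,-44],[0,0,0],0.9],
    [[0,0,-54],[0,0,0],0.9],
    [[0,0,-64],[0,0,0],0.9],
    [[0,0,-72],[0,0,0],0.9],
    [[0,0,-78],[0,0,0],0.9],
    [[0,0,-80],[0,0,0],0.9],
    [[0,0,-80],[0,0,0],0.9]
  ]
}}

```text
time: 15.75
tool_pos: [0.4885, -0.2841, 0.2431]
tool_rot: [-3.14, 0.0, -0.33]
wrist_force: [-0.8, 0.1, -1.9]
grip_width: 0.0301
```

```bash
python3 - <<'E'
from h import *
s0=monitor.read_state();print(s0["tool_pos"],s0["grip_width"],s0["wrist_force"])
s=imaging.snapshot("scene")[:,:,::-1];cv2.imwrite("pics/s5.png",cv2.resize(s[140:410,60:310],None,fx=2.2,fy=2.2,interpolation=cv2.INTER_CUBIC))
plan([.537,.176,.235],-.33)
plan([.537,.176,.235],.32)
E
```

```text
[ 0.48850611 -0.28414467  0.24305998] 0.030081071419985596 [-0.7527255   0.08219682 -1.94926263]
shift mm [-103.1 -451.     8.5] rv [-0.0013  0.0005  0.    ]
shift mm [-103.1 -451.     8.5] rv [-0.0014  0.     -0.65  ]
```

View pics/s5.png

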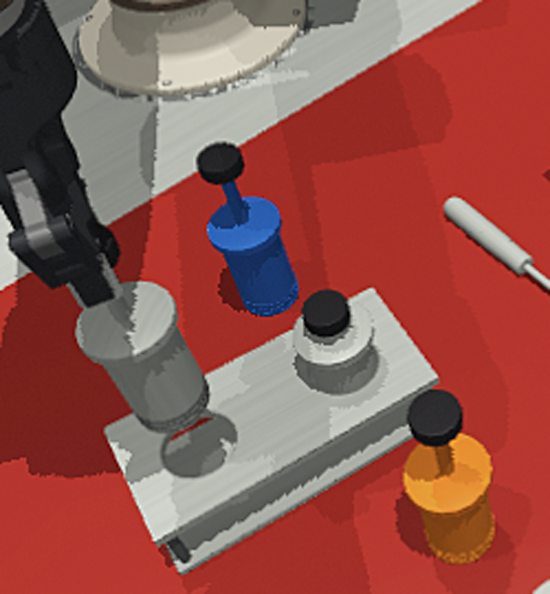

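It's lifted and hanging upright with about 2 N of weight on the wrist. The straight path crosses the free injector, whose head top is at 0.127, so I'll raise 60 mm more first and then carry it over gently.

{"name": "step_arm", "arguments": {
  "plan": [
    [[0,0,-6],[0,0,0],0.9],
    [[0,0,-18],[0,0,0],0.9],
    [[0,0,-32],[0,0,0],0.9],
    [[0,0,-46],[0,0,0],0.9],
    [[0,0,-56],[0,0,0],0.9],
    [[-1,-6,-60],[0,0,0],0.9],
    [[-4,-19,-60],[0,0,0],0.9],
    [[-9,-39,-60],[0,0,0],0.9],
    [[-15,-66,-60],[0,0,0],0.9],
    [[-22,-96,-60],[0,0,0],0.9],
    [[-29,-128,-60],[0,0,0],0.9],
    [[-37,-162,-60],[0,0,0],0.9],
    [[-45,-196,-60],[0,0,0],0.9],
    [[-53,-230,-60],[0,0,0],0.9],
    [[-60,-264,-60],[0,0,0],0.9],
    [[-68,-298,-60],[0,0,0],0.9],
    [[-76,-332,-60],[0,0,0],0.9],
    [[-83,-364,-60],[0,0,0],0.9],
    [[-89,-390,-60],[0,0,0],0.9],
    [[-94,-410,-60],[0,0,0],0.9]
  ]
}}

```text
time: 18.3
tool_pos: [0.5316, 0.1362, 0.3034]
tool_rot: [-3.14, 0.001, -0.329]
wrist_force: [0.0, -0.3, -3.1]
grip_width: 0.0301
```

{"name": "step_arm", "arguments": {
  "plan": [
    [[-3,-15,0],[0,0,0],0.9],
    [[-6,-27,0],[0,0,0],0.9],
    [[-8,-35,0],[0,0,0],0.9],
    [[-9,-40,0],[0,0,0],0.9],
    [[-9,-41,0],[0,0,0],0.9],
    [[-9,-41,0],[0,0,0],0.9]
  ]
}}

```text
time: 19.05
tool_pos: [0.5372, 0.1755, 0.3037]
tool_rot: [-3.14, 0.0, -0.33]
wrist_force: [0.7, 0.1, -2.9]
grip_width: 0.0302
```

```bash
python3 - <<'E'
from h import *
s0=monitor.read_state();print(s0["tool_pos"],s0["tool_rot"],s0["grip_width"],s0["wrist_force"])
s=imaging.snapshot("scene")[:,:,::-1];t=imaging.snapshot("top")[:,:,::-1]
cv2.imwrite("pics/s6.png",np.hstack([cv2.resize(s[100:340,60:480],(420,240)),t[150:390,150:530]]))
E
```

```text
[0.53724962 0.17551604 0.30373892] [-3.14040322e+00  8.84093955e-06 -3.30345858e-01] 0.030164773558834818 [ 0.67846331  0.09188498 -2.88622001]
```

View pics/s6.png

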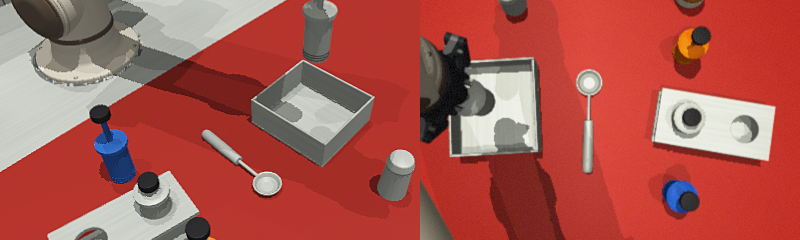

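The injector hangs inside the pan's outline, well above its walls. The foot should be near TCP z − 0.138, so contact is expected at a TCP height of about 0.142. Descending, slowly at the end.

{"name": "step_arm", "arguments": {
  "plan": [
    [[0,0,8],[0,0,0],0.9],
    [[0,0,24],[0,0,0],0.9],
    [[0,0,44],[0,0,0],0.9],
    [[0,0,64],[0,0,0],0.9],
    [[0,0,84],[0,0,0],0.9],
    [[0,0,102],[0,0,0],0.9],
    [[0,0,116],[0,0,0],0.9],
    [[0,0,126],[0,0,0],0.9],
    [[0,0,134],[0,0,0],0.9],
    [[0,0,140],[0,0,0],0.9],
    [[0,0,144],[0,0,0],0.9],
    [[0,0,147],[0,0,0],0.9],
    [[0,0,147],[0,0,0],0.9]
  ]
}}

```text
time: 20.78
tool_pos: [0.5372, 0.176, 0.1567]
tool_rot: [-3.14, 0.0, -0.33]
wrist_force: [-0.3, -0.7, -2.8]
grip_width: 0.0299
```

```bash
python3 - <<'E'
from h import *
s0=monitor.read_state();print(s0["tool_pos"],s0["tool_rot"],s0["grip_width"],s0["wrist_force"])
s=imaging.snapshot("scene")[:,:,::-1]
cv2.imwrite("pics/s7.png",cv2.resize(s[110:280,280:450],(680,600)))
S=imaging.camera_model("scene");p=s0["tool_pos"]
for z in (.004,.019,.03): print(z,proj(S,(p[0],p[1],z)),(proj(S,(p[0],p[1],z))-[280,110])*[4,600/170])
E
```

```text
[0.5371984  0.17598678 0.15667018] [-3.14039686e+00  1.37282301e-04 -3.30009881e-01] 0.029873762395303885 [-0.29992977 -0.70738778 -2.75500572]
0.004 [368.51442789 220.64117036] [354.05771157 390.49824834]
0.019 [369.02448249 215.42626121] [356.09792994 372.09268662]
0.03 [369.40636489 211.51978729] [357.62545956 358.30513161]
```

View pics/s7.png

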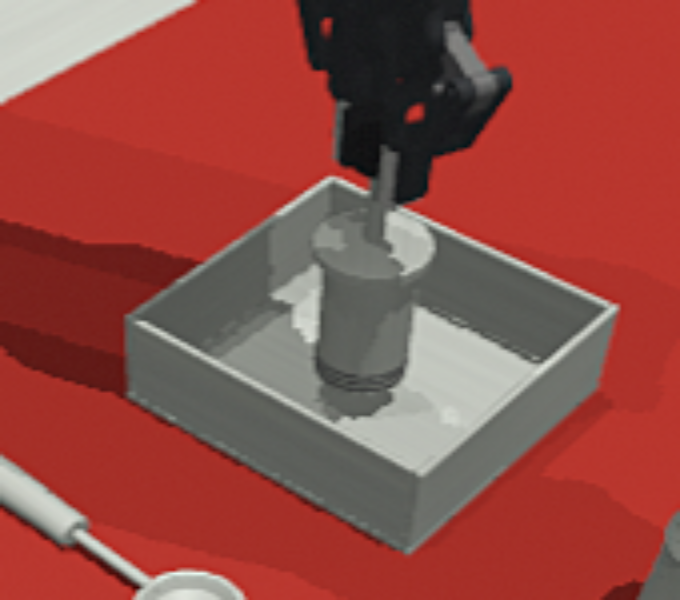

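The injector hangs upright near the middle of the pan, with a small gap between its foot (about (360,375) in this crop) and its shadow. Continuing slowly.

{"name": "step_arm", "arguments": {
  "plan": [
    [[0,0,2],[0,0,0],0.9],
    [[0,0,4],[0,0,0],0.9],
    [[0,0,6],[0,0,0],0.9],
    [[0,0,8],[0,0,0],0.9],
    [[0,0,9],[0,0,0],0.9],
    [[0,0,10],[0,0,0],0.9]
  ]
}}

```text
time: 21.58
tool_pos: [0.5373, 0.176, 0.1467]
tool_rot: [-3.14, 0.0, -0.33]
wrist_force: [0.1, -0.6, -1.8]
grip_width: 0.0303
```

{"name": "step_arm", "arguments": {
  "plan": [
    [[0,0,1],[0,0,0],0.9],
    [[0,0,2],[0,0,0],0.9],
    [[0,0,3],[0,0,0],0.9]
  ]
}}

```text
time: 21.95
tool_pos: [0.5372, 0.176, 0.1437]
tool_rot: [-3.14, 0.0, -0.33]
wrist_force: [-0.1, 0.4, -3.1]
grip_width: 0.0303
```

{"name": "step_arm", "arguments": {
  "plan": [
    [[0,0,1],[0,0,0],0.9],
    [[0,0,2],[0,0,0],0.9]
  ]
}}

```text
time: 22.2
tool_pos: [0.5373, 0.176, 0.1416]
tool_rot: [-3.14, 0.0, -0.33]
wrist_force: [-0.9, -0.1, -2.4]
grip_width: 0.0298
```

{"name": "step_arm", "arguments": {
  "plan": [
    [[0,0,1],[0,0,0],0.9],
    [[0,0,2],[0,0,0],0.9]
  ]
}}

```text
time: 22.45
tool_pos: [0.5372, 0.176, 0.1397]
tool_rot: [-3.14, 0.0, -0.33]
wrist_force: [0.0, 0.5, -3.1]
grip_width: 0.03
```

{"name": "step_arm", "arguments": {
  "plan": [
    [[0,0,1],[0,0,0],0.9],
    [[0,0,2],[0,0,0],0.9]
  ]
}}

```text
time: 22.7
tool_pos: [0.5373, 0.176, 0.1376]
tool_rot: [-3.14, 0.0, -0.33]
wrist_force: [-0.1, -0.4, -1.9]
grip_width: 0.0302
```

{"name": "step_arm", "arguments": {
  "plan": [
    [[0,0,1],[0,0,0],0.9],
    [[0,0,2],[0,0,0],0.9]
  ]
}}

```text
time: 22.95
tool_pos: [0.5374, 0.1761, 0.1361]
tool_rot: [-3.14, -0.001, -0.33]
wrist_force: [-0.1, 0.4, 1.8]
grip_width: 0.0299
```

```bash
python3 - <<'E'
from h import *
s0=monitor.read_state();print(s0["tool_pos"],s0["wrist_force"])
s=imaging.snapshot("scene")[:,:,::-1]
cv2.imwrite("pics/s8.png",cv2.resize(s[110:280,280:450],(680,600),interpolation=cv2.INTER_CUBIC))
E
```

```text
[0.5374483  0.17606954 0.13606545] [-0.11388601  0.42034429  1.79765161]
```

View pics/s8.png

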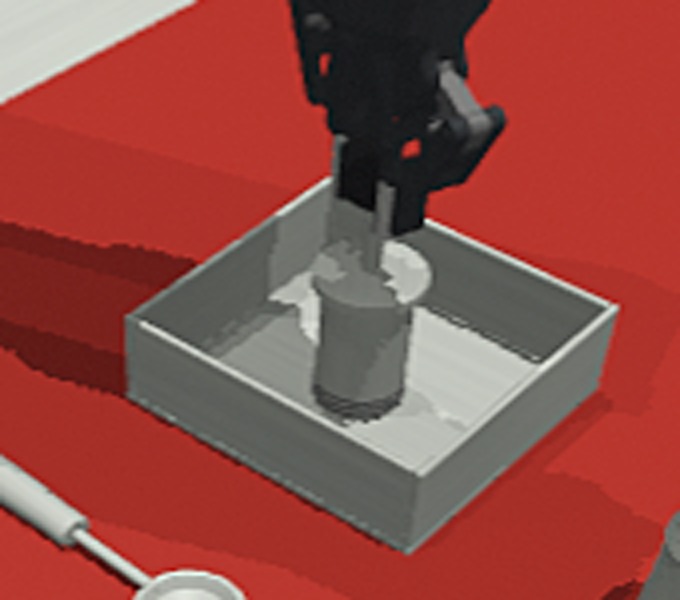

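Touchdown: the wrist force went from −2 N to +1.8 N, and the barrel stands on the pan floor. Releasing gradually, then withdrawing straight up.

{"name": "step_arm", "arguments": {
  "plan": [
    [[0,0,0.5],[0,0,0],0.9],
    [[0,0,0.5],[0,0,0],0.6],
    [[0,0,0.5],[0,0,0],0.5],
    [[0,0,0.5],[0,0,0],0.35],
    [[0,0,0.5],[0,0,0],0.2],
    [[0,0,0.5],[0,0,0],0.1],
    [[0,0,0.5],[0,0,0],0.1]
  ]
}}

```text
time: 23.88
tool_pos: [0.5372, 0.176, 0.1352]
tool_rot: [-3.14, 0.0, -0.33]
wrist_force: [-0.4, 0.2, 0.7]
grip_width: 0.0768
```

```bash
python3 - <<'E'
from h import *
s0=monitor.read_state();print(s0["tool_pos"],s0["wrist_force"],s0["grip_width"])
s=imaging.snapshot("scene")[:,:,::-1]; w=imaging.snapshot("wrist")[:,:,::-1]
cv2.imwrite("pics/s9.png",np.hstack([cv2.resize(s[110:280,280:450],(400,400),interpolation=cv2.INTER_CUBIC),cv2.resize(w,(400,400))]))
E
```

```text
[0.53723983 0.17599348 0.13519798] [-0.3527569   0.21349271  0.67640393] 0.07678988476004915
```

View pics/s9.png

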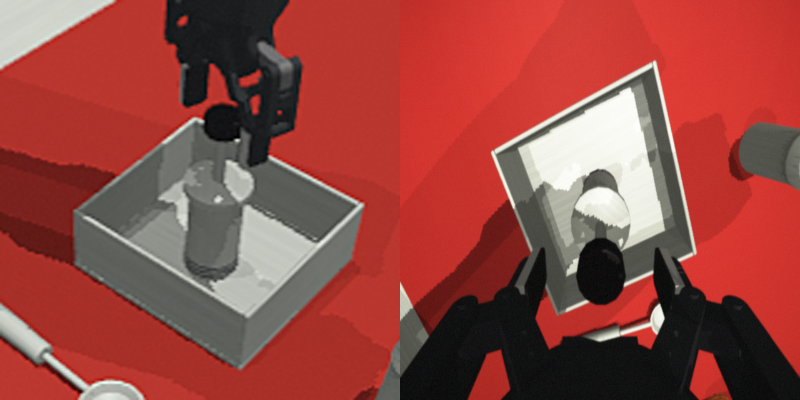

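The fingers are clear on both sides of the head and the injector stands upright. Withdrawing straight up.

{"name": "step_arm", "arguments": {
  "plan": [
    [[0,0,-8],[0,0,0],0.1],
    [[0,0,-25],[0,0,0],0.1],
    [[0,0,-50],[0,0,0],0.1],
    [[0,0,-80],[0,0,0],0.1],
    [[0,0,-110],[0,0,0],0.1],
    [[0,0,-125],[0,0,0],0.1],
    [[0,0,-130],[0,0,0],0.1],
    [[0,0,-130],[0,0,0],0.1]
  ]
}}

```text
time: 24.98
tool_pos: [0.5373, 0.1759, 0.2656]
tool_rot: [-3.14, -0.0, -0.33]
wrist_force: [0.9, 0.2, 0.2]
grip_width: 0.0768
```

```bash
python3 - <<'E'
from h import *
s0=monitor.read_state();print(s0["time"],s0["tool_pos"],s0["wrist_force"])
s=imaging.snapshot("scene")[:,:,::-1]; w=imaging.snapshot("wrist")[:,:,::-1]
cv2.imwrite("pics/s10.png",s);cv2.imwrite("pics/w10.png",w)
S=imaging.camera_model("scene")
for c,t in dark(s,75,100,900): print(c,t)
print(proj(S,(.5085,-.175,.120)))
E
```

```text
24.975 [0.5372783  0.17587067 0.26560277] [0.87700135 0.20919147 0.19972304]
[162.7  39. ] [138  31  49  13 216]
[567.5  37.3] [553  31  31  13 179]
[129.4  58.2] [ 81  39  70  34 579]
[374.6 162. ] [366 154  18  17 234]
[159.8 214. ] [150 205  21  19 313]
[207.8 282.1] [197 272  22  22 375]
[257.2 329.5] [245 317  25  26 514]
[207.56990442 281.40322986]
```

View pics/s10.png

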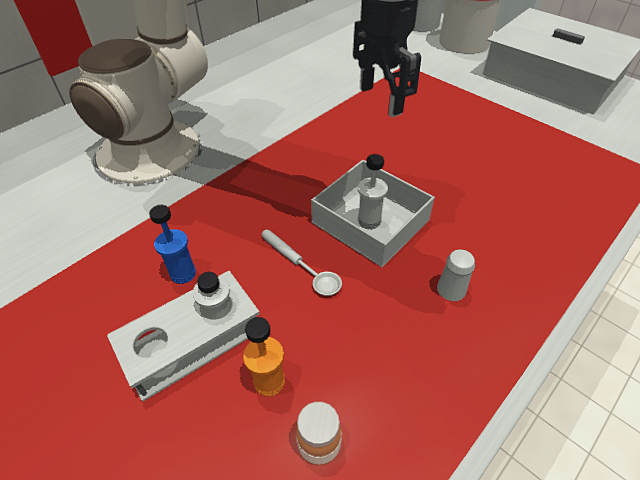

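View pics/w10.png

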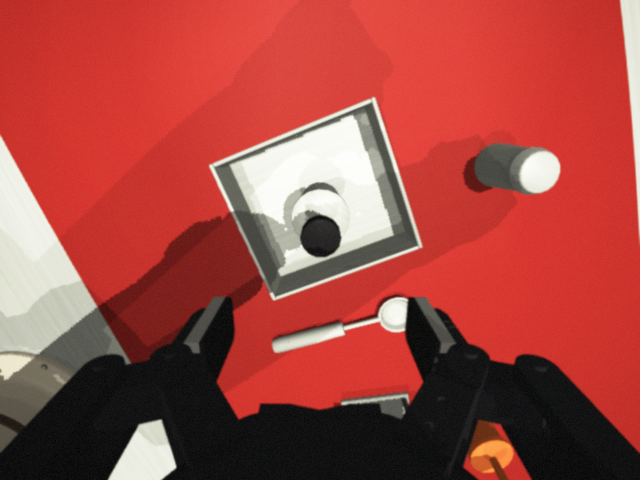

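The blocked injector stands upright in the pan with its head at (375,162). The free head is at (207.8,282.1), against (207.6,281.4) predicted for home. The spoon, shaker, jar and the coloured look-alikes are where they were, and the gripper is well clear, so I'm handing in.

```bash
python3 -c "
from station import ticket
print(ticket.close_job())"
```

```text
the job is handed in; nothing more can be done
None
```

The job is done and handed in at about 25 s of the 67 s allowed. The free injector is pushed home in the rack and the blocked one stands upright in the pan.

- **Free injector (socket nearer the pan):** it ran steadily at 1–3 N all the way. I pressed about 2.5 mm into the buffer, reading 9.3 N, and left it in the rack.
- **Blocked injector (other socket):** the force jumped from about 1 N to 7.2 N at roughly 22 mm below fully out, and I stopped pressing there. I then lifted it by its plunger head and carried it above the other injector. I lowered it onto the pan floor until the wrist force changed from about −2 N to +1.8 N, then released it.

**Last checks:** the free head sits within 1 pixel of its predicted home position. The blocked injector stands upright near the middle of the pan. The jar, shaker, spoon and the two coloured look-alikes look unmoved, and the gripper is well clear.

**Where readings differed from expectation:**
- Touchdown in the pan came about 5 mm lower than I had calculated, so the force reading decided it.
- Early pressing forces read 1–2 N against the stated 2–3 N.
- While gripping the blocked head, the closing fingers pushed it down briefly with about 6 N.

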